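Stamp the plate in the green nest

TASK

Take the spring-loaded hand stamp, press it down squarely on the white spot of the steel plate in the green nest until its spring has clearly given, hold it there for a moment, lift it straight off without sliding it over the plate, and stand it upright on its black rubber pad again. Leave the plate in the green nest lying in place, and leave the plate in the red nest alone.

Things in the scene. Friction and masses are not known exactly. Their poses are not given: they have to be found in the camera images.
- stamp: Upright hand stamp, 116 mm tall, 0.25 kg. Origin: centre of the brass die's face with the spring relaxed; z up. Die 34 mm diameter, sticking out 12 mm; round steel sleeve 42 mm diameter with yellow band, z 12 to 46 mm; narrow neck; dark square grip 26 x 26 mm (faces square to x and y), z 52 to 114 mm. Grip it there from above, across either pair of faces.
- stamp_die (a joint): How far the stamp's spring-loaded die is pushed up into the sleeve, m: 0 relaxed, 0.008 at the stop. It starts to give at about 5 N and reaches the stop at about 11 N (800 N/m). Pushed in by 3 mm or more (about 7 N) it has made its mark.
- stamp_face (a point): Centre of the stamp's die face (underside); moves with the die.
- green_plate: Loose steel plate 58 x 62 x 6 mm lying in the green nest between low pins (3 mm radius, standing 4 mm above the nest's top; the plate's top is 2 mm above the pins). Origin at the centre of its underside, 12 mm above the bench.
- green_spot (a point): Centre of the white painted spot, 38 mm diameter, on the top of the plate in the green nest; 18 mm above the bench.
- red_plate: Identical loose steel plate with the same white spot, in the red nest: to be left alone. The nests are fixed painted blocks 96 x 96 x 12 mm; which one is left or right varies.
- pad: Fixed round black rubber pad, 80 mm diameter, 6 mm thick, on which the stamp stands at the start and at the end. Origin at the centre of its underside; its top is at z = 6 mm.
Not all that is in view belongs to the job. What is shaped like the stamp but blue or pink is not meant. Leave any purple look-alike of the green_plate alone.

How it is judged:
On the way, in this order (a step that is already met when the one before it is completed fails the run):
1. the stamp is pressed squarely (within 10 degrees) on the white spot of the plate in the green nest, die centre within 14 mm of the spot's centre, with its die pushed in by at least 3 mm, for 0.3 s (value of joint stamp_die above 0.003 m and contact force between stamp and green_plate above 4 N and horizontal distance between stamp_face and green_spot below 0.014 m and angle between stamp's own z axis and vertical below 0.175 rad), for 0.3 s.
2. the stamp is lifted straight off: its face is 15 mm or more above the plate, still within 30 mm of the spot sideways (z of stamp_face in the frame of green_spot above 0.015 m and horizontal distance between stamp_face and green_spot below 0.03 m).
At the end, for the whole second after the job is handed in: The stamp stands upright (within 6 degrees) and still on the black pad, within 30 mm of the pad's centre, released; both plates lie flat in their nests within 15 mm of where they were (horizontal distance between stamp and pad below 0.03 m and z of stamp in the frame of pad below 0.012 m and angle between each of stamp, green_plate's own z axis and vertical below 0.1 rad and linear speed of stamp below 0.02 m/s and distance of each of green_plate, red_plate from where it was at the start of the episode below 0.015 m); the robot touches nothing.
It fails at once if the stamp presses or slides on the green nest's plate with its die more than 18 mm from the centre of the white spot (contact force between stamp and green_plate above 1 N and horizontal distance between stamp_face and green_spot above 0.018 m).
It fails at once if the stamp presses on the plate in the red nest (contact force between stamp and red_plate above 1 N).
It fails at once if the plate in the red nest is moved by more than 15 mm (distance of red_plate from where it was at the start of the episode above 0.015 m).
It also fails if it takes over 48 s, if anything falls off the work surface, if the arm or the gripper's body presses on something with over 40 N, if the wrist force passes 120 N, or if a joint passes its speed limit or range.

ROBOT

A 6-joint arm with a two-finger parallel gripper is mounted at the origin on a cart in front of the work surface, level with it; the furniture and walls round the work are solid. World frame = base frame: x ahead of the robot, y to its left, z up, the work surface at z = 0. Lengths are in m, angles in rad, forces in N, time in s.
With the tool pointing down it reaches from about 0.425 to 0.95 m from the base axis. Payload 3.5 kg.
Tool frame: the origin (TCP) lies on the centre line of the jaws, within the pads' length; the fingertips stand 17 mm ahead of it and the grasp point (between the pads) lies 2 mm behind it; z points along the fingers, y is the line along which they close (so a half turn about z gives the same grasp; the last joint's range is limited). The gripper opens to 85 mm and grips with 20 to 120 N. Pads are 22 mm wide; open, the fingers measure 114 mm over their backs; the gripper's body (76 mm by 85 mm) begins 54 mm behind the grasp point. The pads swing forward as they close: fully open they stand 13 mm farther back than shut.
Start: joints at [-1.33, 0.286, 1.577, -0, 1.279, -0.15], TCP at [0.257, -0.624, 0.248] pointing down, gripper open.
Joint ranges: [-2.77, 2.77], [-0.9, 2.22], [0.21, 2.48], [-1.53, 4.67], [0.24, 2.81], [-2.84, 2.84]. Speed limits (rad/s): [2.79, 2.79, 3.14, 3.14, 3.14, 3.14].

INTERFACE

Orientations are given as a unit quaternion [x, y, z, w].
In Python, from plant import ctrl gives the robot as it stands. The module is installed in compiled form; this text tells all that it offers.
- The arm moves only by the tool drive_tool, never from a script. Its argument "moves" is a list of rows, each a list of 3 entries, a list of its own where there are three numbers: the turn, a rotation vector about the tool's x, y, z in rad, then the shift along the tool's x, y, z in m, then the finger opening in m, from 0 to 0.0854. A call has 1 to 5 rows; each row shifts and turns the commanded pose from where the row before left it, along the tool's axes as they then stand; what a row does not reach is not made up. A row lasts 1/8 s, in which the tool goes at most 62.5 mm and 10.7 degrees, less where a joint would pass 70% of its speed; a pose out of reach is approached as far as the arm can. A call with a gripper value outside its range is refused whole. The fingers move at their own pace and stop on an object; "grip_force" is the grip in N (left out, the last holds). Time passes only in rows, so rows that do not move let the fingers close. It gives the time, the measured TCP pose, the force, the opening and the grip force at its end, in the units of the state.
- ctrl.get_state(): the state, without advancing time (a new reading comes with each control period).
- ctrl.read_camera(name): name is "scene" or "side" or "wrist"; returns a dict with "image" (384x512x3 uint8, red, green, blue), "fx", "fy", "cx", "cy" (pixels), "dist" ([k1, k2, p1, p2, k3] as OpenCV has them; the pictures are not rectified), "R" (3x3) and "t" (3): a world point X has camera coordinates R X + t. Camera axes: x right, y down, z forward; pixel columns grow to the right and rows downward; lengths in m; the calibration is good to about 2 mm. A picture is of the moment at which its call begins. There is no depth.
- ctrl.sign_off(): hands the job in; it is judged then, once.
The state is a dict: "time": time; "qpos": joint angles; "dq": joint speeds; "joint_efforts": joint torques, N m; "eef_pos": TCP position; "tcp_rot": TCP orientation; "contact_force": force on the tool from outside, world axes, zero at the start; "wrist_torque": the same for the moment, N m; "opening": opening from 0.0 (shut) to 1.0 (fully open); "finger_force": force on a finger pad.
Only numpy, scipy, OpenCV 4.12 (cv2) and the standard library are available. Lean on these libraries where they do the work, as an engineer would, in place of code of your own. Each camera call takes 0.05 s, during which the arm holds its last target. There are 200 camera calls.

## Working session

There is one attempt and no reset: what is moved stays moved. The work goes in short steps, Python scripts to look and compute and a tool call to move; the robot and the scene stay as the last step left them, time stands still between calls to the robot, and variables do not carry over. Pictures are saved under pics/ and viewed, at most 10 in all, crops included, and the job is handed in when it is done.

Besides the shell and the picture viewer there is one more tool, called after "Emit:" as a command line: name --argument value ..., lists and objects as JSON in quotes. drive_tool: Moves the arm, as the interface text tells. Its arguments: {"type":"object","properties":{"moves":{"type":"array","items":{"type":"array"}},"grip_force":{"type":"number"}},"required":["moves"]}

```bash
mkdir -p pics
cat > h.py <<'E'
import numpy as np, cv2
from plant import ctrl
def cam(n):
    c=ctrl.read_camera(n); c['K']=np.array([[c['fx'],0,c['cx']],[0,c['fy'],c['cy']],[0,0,1]]); c['d']=np.array(c['dist'],float)
    c['R']=np.array(c['R']);c['t']=np.array(c['t']);return c
def ray(c,uv,z):
    p=cv2.undistortPoints(np.array([[uv]],float),c['K'],c['d'])[0,0]
    d=c['R'].T@np.array([p[0],p[1],1]); o=-c['R'].T@c['t']
    return o+d*(z-o[2])/d[2]
def proj(c,X): return cv2.projectPoints(np.array([X],float),cv2.Rodrigues(c['R'])[0],c['t'],c['K'],c['d'])[0][0,0]
def save(c,f): cv2.imwrite(f,c['image'][:,:,::-1])
E
python3 - <<'E'
from h import *
a=cam('scene');b=cam('side')
cv2.imwrite('pics/1.png',cv2.resize(a['image'],(800,600),interpolation=cv2.INTER_CUBIC)[:,:,::-1])
cv2.imwrite('pics/2.png',cv2.resize(b['image'],(800,600),interpolation=cv2.INTER_CUBIC)[:,:,::-1])
for c in(a,b):print(-c['R'].T@c['t'],c['R'][2],c['fx'])
s=ctrl.get_state();print(s)
E
```

```text
[0.15532341 0.66491079 0.52717031] [ 0.41683194 -0.71239464 -0.56457508] 388.6094092635686
[ 0.52259128 -0.68837937  0.47623081] [-0.01970962  0.86230966 -0.50599761] 392.82579729688246
{'time': 0.1, 'qpos': array([-1.32999845e+00,  2.87152858e-01,  1.57803579e+00, -1.62205658e-06,
        1.27859271e+00, -1.49999179e-01]), 'dq': array([ 0.00031711, -0.001598  , -0.0028444 , -0.00120847,  0.00019733,
        0.0007018 ]), 'joint_efforts': array([-1.39478075e-04, -4.07296801e+01, -2.93700349e+01, -1.79939802e-04,
        3.42761123e-03,  2.16365720e-06]), 'eef_pos': array([ 0.25701778, -0.62354997,  0.24703211]), 'tcp_rot': array([ 9.80969738e-01,  1.94157606e-01, -5.04413481e-05, -1.09318815e-03]), 'contact_force': array([ 0.82778517,  0.10318605, -0.15250928]), 'wrist_torque': array([-0.00412199, -0.00988521, -0.05565256]), 'finger_force': 0.0, 'opening': 0.9990546450033546}
```

View pics/1.png

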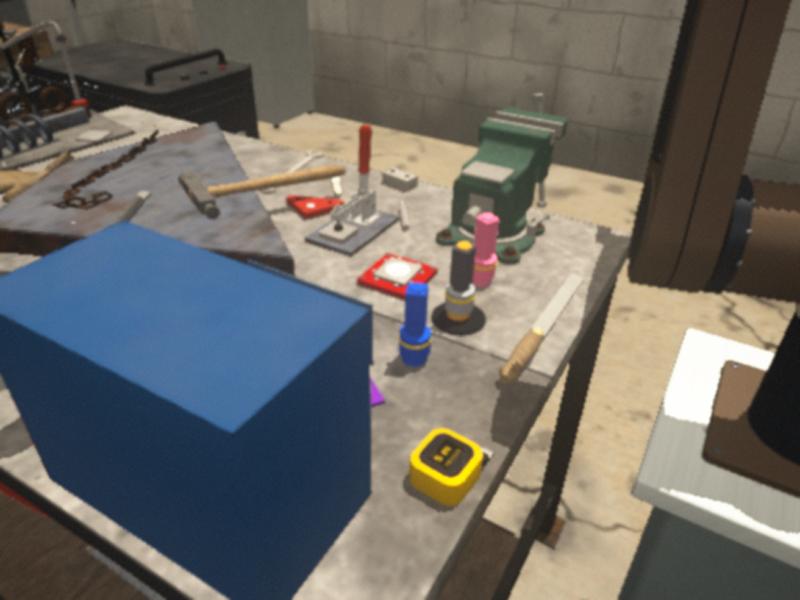

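View pics/2.png

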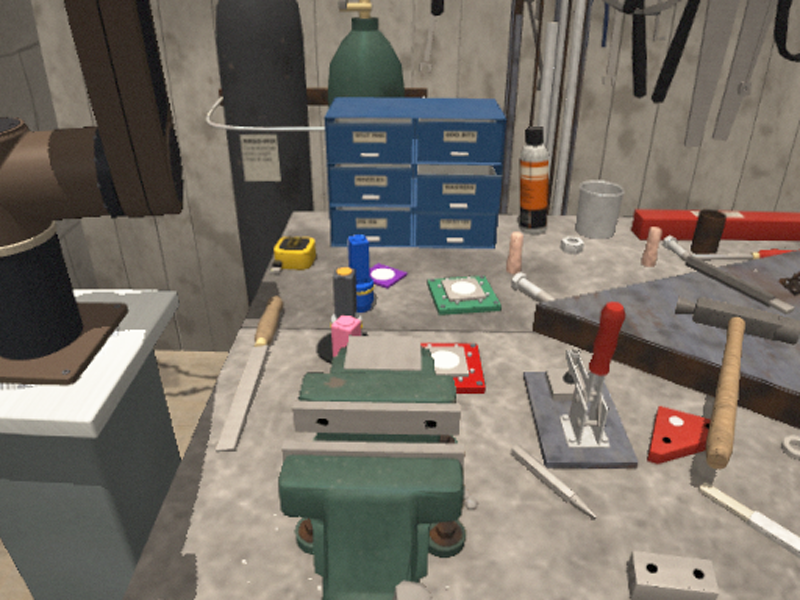

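Scene picture (in 800x600 pixels):
- **Stamp candidates:** the dark-grip, steel-sleeved one with a yellow band at (460,280), a blue one at (415,325) and a pink one at (485,250). The first is the stamp: dark grip, steel sleeve, standing on the black pad.
- **Side view:** green nest at (463,293), red nest at (455,367), and a purple look-alike plate at (383,275). The scene camera can't see the green nest because the cabinet blocks it.

Next I confirm these in one crop and measure.

Run:
```python
from h import *
a=cam('scene');b=cam('side')
A=a['image'][135:240,225:335];B=b['image'][145:255,200:330]
f=lambda I:cv2.resize(I,(400,400),interpolation=cv2.INTER_CUBIC)
cv2.imwrite('pics/3.png',np.hstack([f(A),f(B)])[:,:,::-1])
def blobs(c,lo,hi,z,n,amin=15):
    h=cv2.cvtColor(c['image'],cv2.COLOR_RGB2HSV);m=cv2.inRange(h,lo,hi)
    k,l,s,ce=cv2.connectedComponentsWithStats(m)
    for i in range(1,k):
        if s[i,4]>=amin: print(n,s[i],ce[i].round(1),ray(c,ce[i],z).round(4))
for nm,c,x0,y0,x1,y1 in(('scene',a,225,130,335,240),('side',b,200,145,330,255)):
    c=dict(c);I=np.zeros_like(c['image']);I[y0:y1,x0:x1]=c['image'][y0:y1,x0:x1];c['image']=I
    blobs(c,(0,0,190),(180,60,255),.018,nm+' white',40)
    blobs(c,(12,150,120),(28,255,255),.122,nm+' yellow',6)
    blobs(c,(0,0,1),(180,110,62),.006,nm+' dark',40)
    blobs(c,(55,100,40),(85,255,255),.012,nm+' green',40)
```

```text
scene white [242 130  13   5  43] [246.7 131.5] [ 0.7061 -0.232   0.018 ]
scene white [ 225  130   63   69 1586] [264.6 155.7] [ 0.5889 -0.1334  0.018 ]
scene white [240 165  29  16 273] [254.3 172.7] [ 0.5682 -0.0449  0.018 ]
scene white [ 300  166   35   63 1026] [323.1 201.6] [ 0.3758 -0.0216  0.018 ]
scene white [230 187  28  14 239] [244.8 193.6] [0.5404 0.0447 0.018 ]
scene white [240 220  13  10  87] [246.4 224.7] [0.4785 0.1378 0.018 ]
scene yellow [293 154   9   6  40] [296.6 156.7] [ 0.4411 -0.0028  0.122 ]
scene yellow [304 171  12   2  20] [309.5 171.4] [0.3933 0.0373 0.122 ]
scene yellow [289 191  14   3  15] [295.2 192.3] [0.3854 0.1189 0.122 ]
scene yellow [287 201  12   4  25] [292.2 202.8] [0.3758 0.151  0.122 ]
scene dark [278 199  22  13 114] [285.2 205.8] [0.4471 0.0226 0.006 ]
side white [238 172  15   7  86] [244.7 175. ] [0.482  0.1907 0.018 ]
side white [283 177  27  14 265] [295.9 184.1] [0.6081 0.1469 0.018 ]
side white [221 213  71  23 976] [248.4 223.9] [ 0.499  -0.0255  0.018 ]
side white [305 213  25  23 245] [320.2 222.9] [ 0.6467 -0.0179  0.018 ]
side white [273 220  27  19 359] [286.9 229.9] [ 0.5768 -0.0443  0.018 ]
side white [317 248  13   7  41] [324.4 251.8] [ 0.6432 -0.1126  0.018 ]
side yellow [200 153   2   7   8] [200.1 156.4] [0.3921 0.0746 0.122 ]
side yellow [216 171   9   5  39] [220.  173.1] [ 0.4424 -0.0023  0.122 ]
side yellow [231 184   8   4  10] [234.9 186.1] [ 0.4751 -0.0539  0.122 ]
side dark [225 177   3  25  54] [226.1 188.6] [0.439  0.1407 0.006 ]
side dark [204 214   9  18 115] [208.1 222.9] [ 0.4131 -0.007   0.006 ]
side green [274 178  46  23 408] [296.4 192.2] [0.6075 0.1179 0.012 ]
```

View pics/3.png

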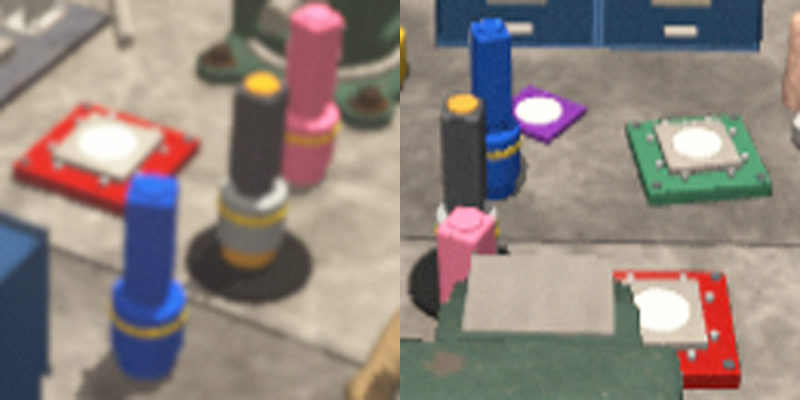

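Run:
```python
from h import *
a=cam('scene');b=cam('side')
print('blue',ray(a,(266.3,183.5),.116),ray(b,(229.3,152),.116))
print('pink',ray(a,(311.6,138.5),.116),ray(b,(222,204),.116))
print('padcentre scene',ray(a,(225+250/400*110,135+258/400*105),.006))
g=b['image'][170:205,270:325].astype(int)
for th in(225,238,246):
    m=(g.min(2)>th).astype(np.uint8);k,l,s,ce=cv2.connectedComponentsWithStats(m)
    i=1+np.argmax(s[1:,4]);print(th,s[i],ray(b,ce[i]+[270,170],.018))
```

```text
blue [0.44913127 0.11332936 0.116     ] [0.45174394 0.11242751 0.116     ]
pink [ 0.45293654 -0.10935793  0.116     ] [ 0.45586762 -0.10778769  0.116     ]
padcentre scene [0.43596252 0.00184364 0.006     ]
225 [19 10 15  8 95] [0.60835568 0.148937   0.018     ]
238 [19 11 15  7 82] [0.60884225 0.14856521 0.018     ]
246 [19 11 15  6 68] [0.60856328 0.14854892 0.018     ]
```

The stamp is at about (0.4415, -0.0025), with both views agreeing. The look-alikes are about 110 mm to either side of it in y. The green spot is at about (0.6085, 0.1485). I'll move above the stamp for a wrist view of its yaw.

Emit:
drive_tool --moves '[[[0,0,0],[0.034,-0.042,-0.003],0.085],[[0,0,0],[0.034,-0.042,-0.003],0.085],[[0,0,0],[0.034,-0.042,-0.003],0.085],[[0,0,0],[0.034,-0.042,-0.003],0.085],[[0,0,0],[0.034,-0.042,-0.003],0.085]]'

```text
time: 0.92
eef_pos: [0.3346, -0.3634, 0.2635]
tcp_rot: [0.981, 0.194, 0.0, 0.0]
contact_force: [0.5, -0.2, 1.1]
opening: 0.997
finger_force: 0.0
```

Emit:
drive_tool --moves '[[[0,0,0],[0.034,-0.042,-0.003],0.085],[[0,0,0],[0.034,-0.042,-0.003],0.085],[[0,0,0],[0.034,-0.042,-0.003],0.085],[[0,0,0],[0.034,-0.042,-0.003],0.085],[[0,0,0],[0,0,0],0.085]]'

```text
time: 1.55
eef_pos: [0.3967, -0.1553, 0.2758]
tcp_rot: [0.98, 0.197, 0.001, 0.0]
contact_force: [-0.1, -1.2, -0.4]
opening: 0.996
finger_force: 0.0
```

Run:
```python
from h import *
s=ctrl.get_state();print(s['time'],s['eef_pos'],s['tcp_rot'],s['qpos'])
w=cam('wrist');print(-w['R'].T@w['t'],w['R'][2],proj(w,[.4415,-.0025,.122]))
save(w,'pics/4.png')
```

```text
1.55 [ 0.39668429 -0.15526494  0.27582328] [9.80394219e-01 1.97045024e-01 5.81330726e-04 3.09885154e-04] [-6.12443823e-01 -3.18018920e-01  2.12313963e+00  4.27562966e-04
  1.33522174e+00  5.61567015e-01]
[ 0.47253233 -0.1235585   0.40084849] [-0.29093332 -0.12314229 -0.94878542] [110.44117853  71.35891074]
```

View pics/4.png

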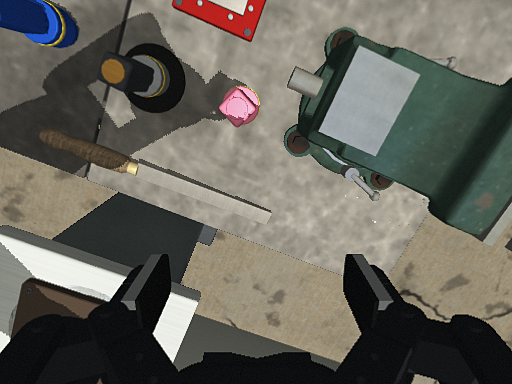

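The wrist view shows the stamp's yellow-topped dark grip at (114,70), the pink look-alike at (240,104), the blue one at (40,20) and the red nest at the top. The stamp is where I predicted. I'll move over it.

Emit:
drive_tool --moves '[[[0,0,0],[0.034,-0.041,0],0.085],[[0,0,0],[0.033,-0.041,0],0.085],[[0,0,0],[0.033,-0.041,0],0.085],[[0,0,0],[0,0,0],0.085]]'

```text
time: 2.1
eef_pos: [0.4422, -0.0049, 0.2752]
tcp_rot: [0.981, 0.196, -0.0, -0.0]
contact_force: [-0.2, -0.1, -0.2]
opening: 0.997
finger_force: 0.0
```

Run:
```python
from h import *
s=ctrl.get_state();print(s['time'],s['eef_pos'],s['tcp_rot'],s['qpos'])
w=cam('wrist');print(proj(w,[.4415,-.0025,.122]))
I=w['image'];h=cv2.cvtColor(I,cv2.COLOR_RGB2HSV)
m=cv2.inRange(h,(12,150,120),(28,255,255));k,l,st,ce=cv2.connectedComponentsWithStats(m)
for i in range(1,k):
    if st[i,4]>30: print(st[i],ce[i],ray(w,ce[i],.122))
u,v=proj(w,[.4415,-.0025,.12]).astype(int);x=max(u-75,0);y=max(v-75,0)
print(x,y);cv2.imwrite('pics/5.png',cv2.resize(I[y:y+150,x:x+150],(600,600),interpolation=cv2.INTER_CUBIC)[:,:,::-1])
```

```text
2.1 [ 0.44217117 -0.00491051  0.27518143] [ 9.80627439e-01  1.95882117e-01 -1.31678162e-04 -7.00854974e-05] [-2.41319149e-01 -2.73510429e-01  2.09022135e+00  1.55673839e-05
  1.32517968e+00  9.35159560e-01]
[253.69353487 184.53909142]
[  0 136  48  59 750] [ 26.72533333 163.788     ] [0.37903003 0.19972019 0.122     ]
[ 14 163   9   7  32] [ 18.15625 165.75   ] [0.37408996 0.2067293  0.122     ]
[245 174  13  20  50] [249.72 184.7 ] [0.43989755 0.00093371 0.122     ]
178 108
```

View pics/5.png

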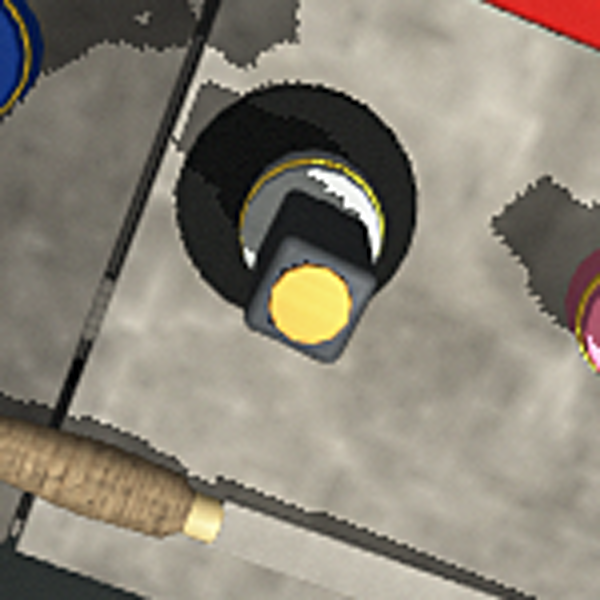

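Run:
```python
from h import *
w=cam('wrist')
f=lambda p:ray(w,(178+p[0]/4-.375,108+p[1]/4-.375),.120)
print('top',ray(w,(178+311/4-.375,108+303/4-.375),.122))
C=[f(p) for p in((285,235),(380,272),(330,363),(246,318))]
for i in range(4):
    d=C[(i+1)%4]-C[i];print(np.degrees(np.arctan2(d[1],d[0]))%90,np.linalg.norm(d))
print(np.mean(C,0))
# grey-dark top face by mask
I=w['image'].astype(int)
print('pad', ray(w,(178+296/4,108+200/4),.006))
```

```text
top [ 0.442925   -0.00500268  0.122     ]
0.7219361010698151 0.02421613008775685
85.21789397451184 0.02572281384326862
82.99220457281362 0.023256317122729336
87.42161402854894 0.022513572041993276
[ 0.44354931 -0.00454116  0.12      ]
pad [ 4.41870000e-01 -2.79037944e-04  6.00000000e-03]
```

The crop at 4x shows the yellow cap at (311,303), with the square grip turned to about -3.4° in world. The stamp centre is at about (0.4427, -0.0045) and the pad centre at about (0.441, 0). I'll turn the tool +0.455 rad about its z and descend.

Emit:
drive_tool --moves '[[[0,0,0.155],[0,0,0],0.085],[[0,0,0.15],[0,0,0.02],0.085],[[0,0,0.15],[0,0,0.03],0.085],[[0,0,0],[0,0,0.03],0.085],[[0,0,0],[0,0,0],0.085]]'

```text
time: 2.82
eef_pos: [0.4399, -0.0077, 0.1928]
tcp_rot: [0.999, -0.034, -0.003, -0.0]
contact_force: [0.6, 1.0, 0.7]
opening: 0.992
finger_force: 0.0
```

Run:
```python
from h import *
s=ctrl.get_state();print(s['eef_pos'],s['tcp_rot'],s['qpos'])
w=cam('wrist');I=w['image']
u,v=proj(w,[.4427,-.0045,.12]).astype(int);x=max(u-100,0);y=max(v-100,0)
print(x,y);cv2.imwrite('pics/6.png',cv2.resize(I[y:y+200,x:x+200],(600,600),interpolation=cv2.INTER_CUBIC)[:,:,::-1])
```

```text
[ 0.43985482 -0.00769568  0.19280987] [ 9.99426041e-01 -3.37405154e-02 -2.99718021e-03 -4.28823117e-04] [-2.48674009e-01 -1.95202414e-01  2.18119948e+00 -4.80174044e-04
  1.16163500e+00  1.38980883e+00]
151 113
```

View pics/6.png

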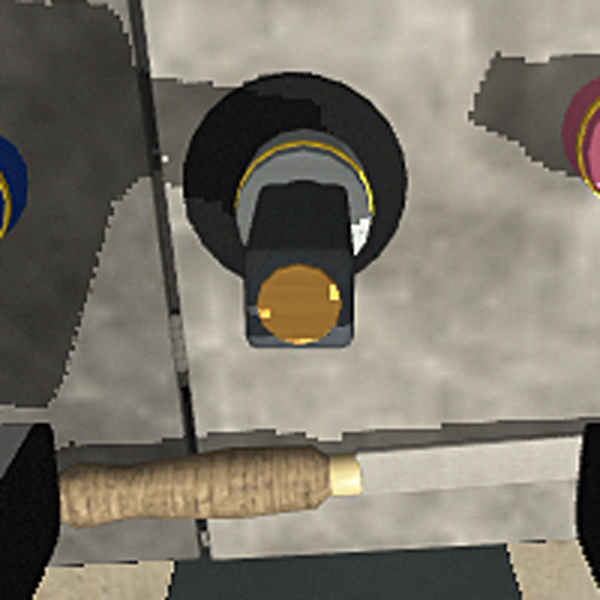

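The grip looks square to the jaws, and the cap at crop (299,303) matches the estimate. Next: descend and grip.

Emit:
drive_tool --moves '[[[0,0,0],[0.002,-0.003,0.03],0.085],[[0,0,0],[0,0,0.03],0.085],[[0,0,0],[0,0,0.025],0.085],[[0,0,0],[0,0,0.015],0.085],[[0,0,0],[0,0,0],0.085]]'

```text
time: 3.5
eef_pos: [0.444, -0.0038, 0.0955]
tcp_rot: [0.999, -0.032, -0.0, -0.0]
contact_force: [-0.5, 0.3, 0.2]
opening: 0.997
finger_force: 0.0
```

Emit:
drive_tool --moves '[[[0,0,0],[0,0,0.002],0.0],[[0,0,0],[0,0,0],0.0],[[0,0,0],[0,0,0],0.0],[[0,0,0],[0,0,0],0.0],[[0,0,0],[0,0,0],0.0]]' --grip_force 70

```text
time: 4.12
eef_pos: [0.4443, -0.0034, 0.094]
tcp_rot: [0.999, -0.032, 0.0, 0.0]
contact_force: [-0.0, 0.7, 3.1]
opening: 0.296
finger_force: 69.3
```

Emit:
drive_tool --moves '[[[0,0,0],[0,0,0],0.0],[[0,0,0],[0,0,0],0.0],[[0,0,0],[0,0,0],0.0]]'

```text
time: 4.5
eef_pos: [0.4443, -0.0034, 0.0936]
tcp_rot: [0.999, -0.032, 0.0, 0.0]
contact_force: [0.3, 0.2, 3.1]
opening: 0.298
finger_force: 69.3
```

Emit:
drive_tool --moves '[[[0,0,0],[0,0,-0.015],0.0],[[0,0,0],[0,0,-0.025],0.0],[[0,0,0],[0,0,-0.025],0.0],[[0,0,0],[0,0,-0.01],0.0],[[0,0,0],[0,0,0],0.0]]'

```text
time: 5.12
eef_pos: [0.4438, -0.0033, 0.1685]
tcp_rot: [0.999, -0.032, 0.0, 0.0]
contact_force: [-0.8, 0.1, -2.5]
opening: 0.297
finger_force: 69.1
```

Run:
```python
from h import *
b=cam('side')
for p in((330,245),(415,246),(495,246)):print(ray(b,np.array(p)/1.5625,0))
s=ctrl.get_state();print(s['eef_pos'],s['contact_force'],s['opening'])
```

```text
[3.79468653e-01 3.35338418e-01 5.55111512e-17]
[0.53572312 0.3357638  0.        ]
[0.68305678 0.34120287 0.        ]
[ 0.44328013 -0.00318166  0.16765342] [ 0.46493701 -0.46272296 -3.4329239 ] 0.2926963765375897
```

Emit:
drive_tool --moves '[[[0,0,0],[0.026,-0.028,0],0.0],[[0,0,0],[0.035,-0.036,0],0.0],[[0,0,0],[0.035,-0.036,0],0.0],[[0,0,0],[0.035,-0.036,0],0.0],[[0,0,0],[0.025,-0.026,0],0.0]]'

```text
time: 5.8
eef_pos: [0.6102, 0.1497, 0.1659]
tcp_rot: [0.999, -0.032, -0.002, 0.0]
contact_force: [-0.3, -1.6, -2.1]
opening: 0.294
finger_force: 69.6
```

Emit:
drive_tool --moves '[[[0,0,0],[0,0,0.03],0.0],[[0,0,0],[0,0,0],0.0],[[0,0,0],[0,0,0],0.0]]'

```text
time: 6.18
eef_pos: [0.6094, 0.148, 0.1376]
tcp_rot: [0.999, -0.032, -0.001, 0.0]
contact_force: [0.2, 0.8, -1.8]
opening: 0.299
finger_force: 69.7
```

Run:
```python
from h import *
s=ctrl.get_state();print(s['eef_pos'],s['tcp_rot'],s['contact_force'],s['opening'])
b=cam('side');w=cam('wrist')
f=lambda I:cv2.resize(I,None,fx=4,fy=4,interpolation=cv2.INTER_CUBIC)
x,y=250,100
L=f(b['image'][y:y+120,x:x+95]); W=w['image'][90:330,150:360]
cv2.imwrite('pics/7.png',np.hstack([L,cv2.resize(W,(420,480))])[:,:,::-1])
print(proj(b,[.6085,.1485,.018]),proj(w,[.6085,.1485,.018]))
```

```text
[0.60935607 0.14803755 0.1375838 ] [ 9.99479112e-01 -3.22587306e-02 -9.28620251e-04  1.29130375e-04] [ 0.22594294  0.75478785 -1.77518367] 0.29856940311210717
[296.0194777  183.80341806] [256.25677441 197.44363612]
```

View pics/7.png

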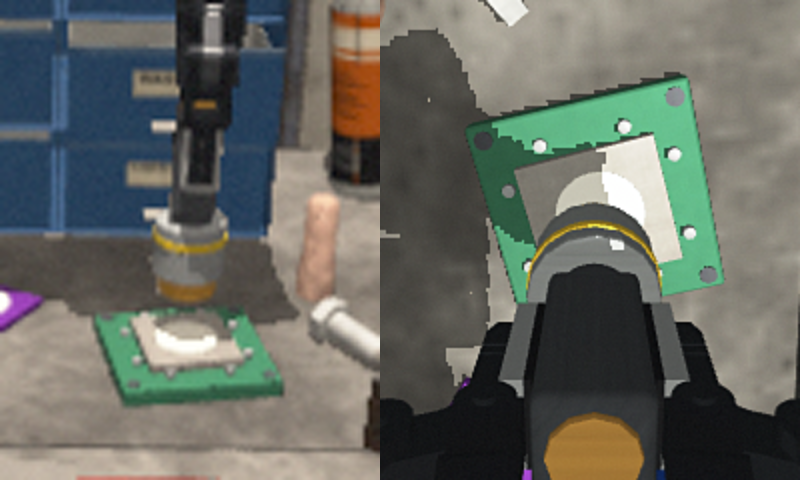

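Left half (side view): the die at crop (187,292) hangs over the spot at (187,335). Right half (wrist view): the spot centre at (600,213) is about 2 mm toward -y of the stamp's axis at 595. I'll shift 2 mm along tool y and descend.

Emit:
drive_tool --moves '[[[0,0,0],[0,0.002,0.008],0.0],[[0,0,0],[0,0,0.012],0.0],[[0,0,0],[0,0,0.006],0.0],[[0,0,0],[0,0,0],0.0],[[0,0,0],[0,0,0],0.0]]'

```text
time: 6.9
eef_pos: [0.61, 0.1464, 0.1125]
tcp_rot: [0.999, -0.032, 0.0, -0.0]
contact_force: [-0.1, 0.2, -2.1]
opening: 0.298
finger_force: 69.8
```

Emit:
drive_tool --moves '[[[0,0,0],[0,0,0.003],0.0],[[0,0,0],[0,0,0.003],0.0],[[0,0,0],[0,0,0.002],0.0],[[0,0,0],[0,0,0],0.0],[[0,0,0],[0,0,0],0.0]]'

```text
time: 7.52
eef_pos: [0.6101, 0.1464, 0.1052]
tcp_rot: [0.999, -0.032, 0.0, -0.0]
contact_force: [-2.0, -0.0, 3.9]
opening: 0.294
finger_force: 70.4
```

Contact force is about 6 N. I'll press 4.5 mm further and hold.

Emit:
drive_tool --moves '[[[0,0,0],[0,0,0.002],0.0],[[0,0,0],[0,0,0.0015],0.0],[[0,0,0],[0,0,0.001],0.0],[[0,0,0],[0,0,0],0.0],[[0,0,0],[0,0,0],0.0]]'

```text
time: 8.15
eef_pos: [0.6102, 0.1464, 0.1009]
tcp_rot: [0.999, -0.032, 0.0, -0.0]
contact_force: [-2.4, -0.1, 6.9]
opening: 0.296
finger_force: 70.8
```

Emit:
drive_tool --moves '[[[0,0,0],[0,0,0],0.0],[[0,0,0],[0,0,0],0.0],[[0,0,0],[0,0,0],0.0],[[0,0,0],[0,0,0],0.0]]'

```text
time: 8.65
eef_pos: [0.6102, 0.1464, 0.1009]
tcp_rot: [0.999, -0.032, 0.0, -0.0]
contact_force: [-3.6, -0.6, 7.1]
opening: 0.292
finger_force: 70.8
```

Contact is about 9 N, so the spring has given roughly 5 mm, held for over 0.5 s. Next I lift straight up.

Emit:
drive_tool --moves '[[[0,0,0],[0,0,-0.004],0.0],[[0,0,0],[0,0,-0.006],0.0],[[0,0,0],[0,0,-0.015],0.0],[[0,0,0],[0,0,-0.02],0.0],[[0,0,0],[0,0,-0.02],0.0]]'

```text
time: 9.28
eef_pos: [0.6101, 0.1463, 0.1664]
tcp_rot: [0.999, -0.032, 0.0, -0.0]
contact_force: [0.7, 0.0, -1.6]
opening: 0.295
finger_force: 69.8
```

Emit:
drive_tool --moves '[[[0,0,0],[0,0,-0.002],0.0],[[0,0,0],[0,0,0],0.0],[[0,0,0],[0,0,0],0.0]]'

```text
time: 9.65
eef_pos: [0.6091, 0.1463, 0.1657]
tcp_rot: [0.999, -0.032, -0.001, 0.0]
contact_force: [0.5, -0.2, -3.0]
opening: 0.293
finger_force: 69.8
```

Run:
```python
from h import *
b=cam('side');a=cam('scene');s=ctrl.get_state();print(s['eef_pos'],s['tcp_rot'])
f=lambda I:cv2.resize(I,None,fx=4,fy=4,interpolation=cv2.INTER_CUBIC)
cv2.imwrite('pics/8.png',np.hstack([f(b['image'][90:215,250:345]),f(a['image'][160:285,240:340])])[:,:,::-1])
# pad ellipse centres
for c,r,n in((a,(255,180,330,225),'scene'),):
    x0,y0,x1,y1=r;g=c['image'][y0:y1,x0:x1].max(2);m=(g<60).astype(np.uint8)
    cs=max(cv2.findContours(m,0,1)[0],key=cv2.contourArea);e=cv2.fitEllipse(cv2.convexHull(cs))
    print(n,e,ray(c,np.array(e[0])+[x0,y0],.006))
```

```text
[0.60925324 0.14626507 0.16572031] [ 9.99483281e-01 -3.21290353e-02 -9.42112136e-04  9.35503549e-05]Traceback (most recent call last):
  File "<stdin>", line 8, in <module>
ValueError: max() iterable argument is empty
```

View pics/8.png

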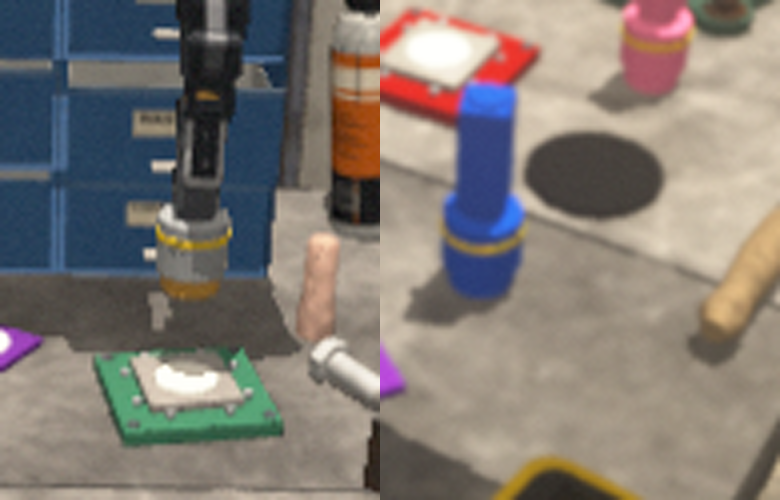

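The plate lies in place and the stamp is upright. The pad is at crop (594,174), clear. I'll carry the stamp back.

Emit:
drive_tool --moves '[[[0,0,0],[-0.025,0.025,0],0.0],[[0,0,0],[-0.036,0.036,0],0.0],[[0,0,0],[-0.036,0.036,0],0.0],[[0,0,0],[-0.036,0.036,0],0.0],[[0,0,0],[-0.025,0.024,0],0.0]]'

```text
time: 10.38
eef_pos: [0.4402, -0.0011, 0.1662]
tcp_rot: [0.999, -0.032, -0.001, 0.0]
contact_force: [0.7, 0.1, -1.7]
opening: 0.293
finger_force: 69.8
```

Emit:
drive_tool --moves '[[[0,0,0],[0,0,0.015],0.0],[[0,0,0],[0,0,0.02],0.0],[[0,0,0],[0,0,0.015],0.0],[[0,0,0],[0,0,0],0.0],[[0,0,0],[0,0,0],0.0]]'

```text
time: 11.0
eef_pos: [0.4426, -0.0, 0.1171]
tcp_rot: [0.999, -0.032, 0.0, -0.0]
contact_force: [0.4, -0.4, -1.3]
opening: 0.295
finger_force: 70.0
```

Run:
```python
from h import *
a=cam('scene');b=cam('side');s=ctrl.get_state();print(s['eef_pos'],s['tcp_rot'],s['contact_force'])
print('pad',ray(a,(293.1,203.1),.006))
f=lambda I:cv2.resize(I,(390,390),interpolation=cv2.INTER_CUBIC)
cv2.imwrite('pics/9.png',np.hstack([f(a['image'][130:230,245:345]),f(b['image'][150:250,180:280])])[:,:,::-1])
```

```text
[ 4.42892245e-01 -2.06164984e-04  1.17610228e-01] [ 9.99490121e-01 -3.19190819e-02  8.06689402e-04  1.36787085e-04] [ 0.61216581 -1.08104015 -2.36764407]
pad [0.43658272 0.00392859 0.006     ]
```

View pics/9.png

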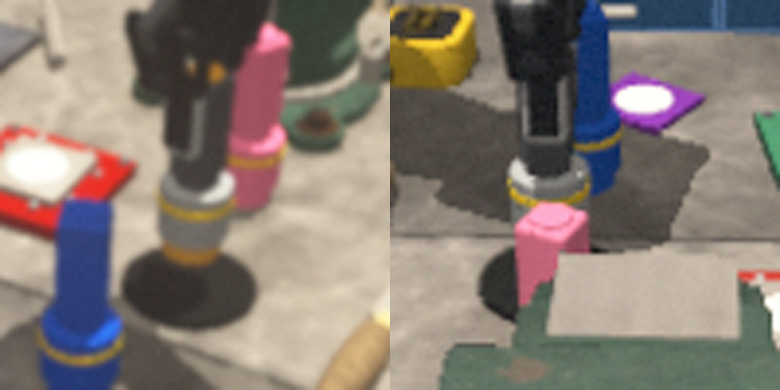

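The stamp hangs over the pad, within about 7 mm of its centre. Setting it down.

Emit:
drive_tool --moves '[[[0,0,0],[-0.002,-0.002,0.01],0.0],[[0,0,0],[0,0,0.008],0.0],[[0,0,0],[0,0,0.003],0.0],[[0,0,0],[0,0,0],0.0],[[0,0,0],[0,0,0],0.0]]'

```text
time: 11.72
eef_pos: [0.4404, 0.0018, 0.096]
tcp_rot: [0.999, -0.032, 0.0, 0.0]
contact_force: [-0.4, 0.2, -3.7]
opening: 0.293
finger_force: 70.0
```

Emit:
drive_tool --moves '[[[0,0,0],[0,0,0.002],0.0],[[0,0,0],[0,0,0.001],0.0],[[0,0,0],[0,0,0],0.0],[[0,0,0],[0,0,0],0.0]]'

```text
time: 12.22
eef_pos: [0.4407, 0.0018, 0.0934]
tcp_rot: [0.999, -0.032, 0.001, 0.0]
contact_force: [-1.9, -0.1, 3.5]
opening: 0.292
finger_force: 70.5
```

Emit:
drive_tool --moves '[[[0,0,0],[0,0,0],0.03],[[0,0,0],[0,0,0],0.04],[[0,0,0],[0,0,0],0.06],[[0,0,0],[0,0,0],0.085],[[0,0,0],[0,0,0],0.085]]'

```text
time: 12.85
eef_pos: [0.4402, 0.0019, 0.0928]
tcp_rot: [0.999, -0.032, -0.0, -0.0]
contact_force: [0.2, -0.4, 0.3]
opening: 0.996
finger_force: 0.0
```

Emit:
drive_tool --moves '[[[0,0,0],[0,0,0],0.085],[[0,0,0],[0,0,0],0.085],[[0,0,0],[0,0,0],0.085]]'

```text
time: 13.22
eef_pos: [0.4402, 0.0019, 0.0928]
tcp_rot: [0.999, -0.032, 0.0, -0.0]
contact_force: [-0.1, -0.2, 0.1]
opening: 0.997
finger_force: 0.0
```

Emit:
drive_tool --moves '[[[0,0,0],[0,0,-0.01],0.085],[[0,0,0],[0,0,-0.03],0.085],[[0,0,0],[0,0,-0.05],0.085],[[0,0,0],[0,0,-0.05],0.085],[[0,0,0],[0,0,-0.03],0.085]]'

```text
time: 13.85
eef_pos: [0.441, 0.0018, 0.2669]
tcp_rot: [0.999, -0.032, 0.003, 0.001]
contact_force: [-0.1, 1.1, -0.0]
opening: 0.996
finger_force: 0.0
```

Run:
```python
from h import *
a=cam('scene');b=cam('side')
f=lambda I:cv2.resize(I,(390,390),interpolation=cv2.INTER_CUBIC)
cv2.imwrite('pics/10.png',np.hstack([f(a['image'][130:230,245:345]),f(b['image'][145:255,200:330])])[:,:,::-1])
print(ctrl.get_state()['eef_pos'])
```

```text
[0.44232299 0.00146252 0.26815868]
```

View pics/10.png

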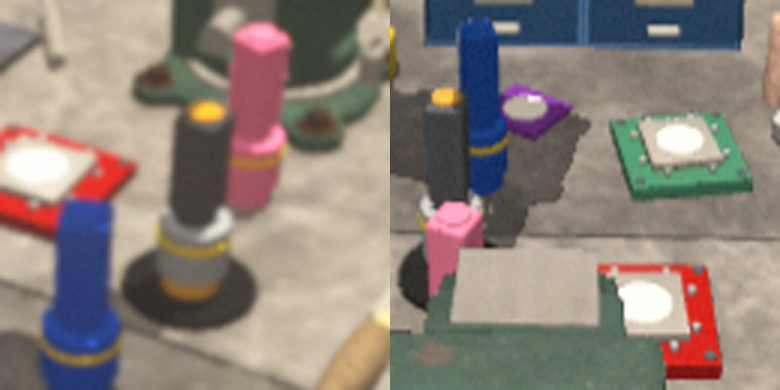

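The stamp stands upright in the middle of the pad at (190,285), and both plates lie in their nests. Handing in.

Emit:
drive_tool --moves '[[[0,0,0],[0,0,0],0.085],[[0,0,0],[0,0,0],0.085]]'

```text
time: 14.2
eef_pos: [0.4392, 0.0021, 0.2609]
tcp_rot: [0.999, -0.032, -0.002, -0.0]
contact_force: [-0.2, 0.2, 0.4]
opening: 0.993
finger_force: 0.0
```

```bash
python3 -c "
from plant import ctrl
print(ctrl.sign_off())"
```

```text
the job is handed in; nothing more can be done
None
```

I pressed the stamp on the green nest's white spot (about 9 N, spring in by about 5 mm, held over 0.5 s), lifted it straight off, stood it upright on the pad with both plates in place, and handed the job in at about 14 s; the sign-off returned no verdict.

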